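Press the screen retainer home in a filter base

ROBOT

A 6-joint arm with a two-finger parallel gripper is mounted at the origin on the work surface. World frame = base frame: x ahead of the robot, y to its left, z up, the work surface at z = 0. Lengths are in m, angles in rad, forces in N, time in s.
With the tool pointing down it reaches from about 0.35 to 0.975 m from the base axis. Payload 4.9 kg.
Tool frame: the origin (TCP) lies on the centre line of the jaws, within the pads' length; the fingertips stand ctrl.tcp_to_tips ahead of it and the grasp point (between the pads) lies 3 mm ahead of it (ctrl.tcp_to_tips is the distance from the TCP to the fingertips, in m); z points along the fingers, y is the direction in which the jaws open and shut (so a half turn about z gives the same grasp; the last joint's range is limited). The gripper opens to 85 mm and grips with 20 to 120 N. Pads are 22 mm wide; open, the fingers measure 114 mm over their backs; the gripper's body (76 mm by 85 mm) begins 54 mm behind the grasp point. The pads swing forward as they close: fully open they stand 13 mm farther back than shut.
Start: joints at [1.191, 0.053, 1.613, -0, 1.476, -0.119], TCP at [0.161, 0.604, 0.253] pointing down, gripper open.
Joint ranges: [-3.01, 3.01], [-1.01, 2.22], [0.06, 2.58], [-1.02, 4.17], [0.09, 2.62], [-3.14, 3.14]. Speed limits (rad/s): [2.57, 2.57, 3.14, 3.14, 3.14, 3.14].

INTERFACE

Orientations are given as a rotation vector (axis times angle).
In Python, from station import ctrl, vision gives the robot as it stands.
- The arm moves only by the tool jog_arm, never from a script. Its argument "deltas" is a list of rows, each a list of 7 numbers: the turn, a rotation vector about the tool's x, y, z in rad, then the shift along the tool's x, y, z in cm, then the opening, from 0 (shut) to 1 (fully open). A call has 1 to 12 rows; each row shifts and turns the commanded pose from where the row before left it, along the tool's axes as they then stand; what a row does not reach is not made up. A row lasts 1/12 s, in which the tool goes at most 41.7 mm and 7.16 degrees, less where a joint would pass 70% of its speed; a pose out of reach is approached as far as the arm can. A call with a gripper value outside its range is refused whole. The fingers move at their own pace and stop on an object; "grip_force" is the grip in N (left out, the last holds). Time passes only in rows, so rows that do not move let the fingers close. It gives the time, the measured TCP pose, the force and the opening at its end, in the units of the state.
- ctrl.get_obs(): the state, without advancing time (a new reading comes with each control period).
- vision.get_image(name): name is "scene" or "side" or "wrist"; returns (picture, depth): 480x640x3 uint8, red, green, blue; 480x640 float32, m along the optical axis (not along the pixel's ray), 0 where there is no reading.
- vision.calibration(name): a dict with "fx", "fy", "cx", "cy" (pixels), "dist" ([k1, k2, p1, p2, k3] as OpenCV has them; the pictures are not rectified), "rvec" (rotation vector, rad) and "tvec" (3), from world to camera coordinates, as OpenCV has them; the wrist camera has in their place "hand_eye" (4x4, takes a point from camera to tool coordinates, whose origin is the TCP and whose axes are the flange's). Camera axes: x right, y down, z forward; pixel columns grow to the right and rows downward; lengths in m; the calibration is good to about 2 mm. A picture is of the moment at which its call begins: read the wrist's pose just before it. calibration takes no time and is no camera call.
- ctrl.finish_job(): hands the job in, once; it reports no verdict.
The state is a dict: "t": time; "q": joint angles; "dq": joint speeds; "effort": joint torques, N m; "tool_pos": TCP position; "tool_rot": TCP orientation; "contact_force": force on the tool from outside, world axes, zero at the start; "wrist_torque": the same for the moment, N m; "opening": finger opening in m.
Only numpy, scipy, OpenCV 4.12 (cv2) and the standard library are available. Lean on these libraries where they do the work, as an engineer would, in place of code of your own. Each camera call takes 0.05 s, during which the arm holds its last target. There are 200 camera calls.

TASK

The white filter base has its blue screen retainer only started in the cup, standing proud on its spring catches. Take the orange-handled pusher, use it to press that retainer straight down past the catches until its flange is fully down on the rim all round, and keep a light steady push of about 12 newtons on it for one second so the seal beds in; at no time push with more than 35 newtons, or the glass disc underneath would crack. Touch the retainer with the pusher's foot only, then stand the pusher upright in its black rest again and leave everything else alone.

Things in the scene. Friction and masses are not known exactly. Their poses are not given: they have to be found in the camera images.
- filter_base: white round filter base fixed to the bench: 92 mm foot, 72 mm diameter body, 60 mm tall, with an open cup at the top (bore 51.8 mm, 20 mm deep) and a grey hose spigot to its own +x. Origin at the centre of its underside, z up. Six steel spring balls stand in the cup wall 7 mm below the rim and snap over the retainer's lower bulge as it goes in; a soft seal lies below
- retainer_top (a point): centre of the top of the blue retainer (flange 60 mm diameter, 4 mm thick, silver middle; plug below 49 mm wide, 14 mm long, a red band shows until home). At first it rests on the balls, top about 69 mm above the bench; home, the flange lies on the rim, top at 64 mm. The push needed rises to 14 to 20 N, drops suddenly at the snap 2 mm above home, then rises steeply at the rim. z up
- pusher_center (a point): centre of the loose 220 g pusher, half-way up its 125 mm: steel foot 28 mm diameter, 14 mm high, its flat underside 62.5 mm below this point, steel shank 18 mm diameter, then a round orange handle 26 mm in diameter from 17.5 mm below this point to the top 62.5 mm above. Starts upright in the rest; z up along its axis
- pusher_rest: round black shallow dish fixed to the bench, 66 mm outside diameter, 12 mm tall, with a round 40 mm well in which the pusher's foot stands on a floor 4 mm above the bench. Origin at the centre of its underside
- finished_base: a second filter base of the same shape but grey, fixed, whose retainer is already home (top 64 mm above the bench); to be left alone. Origin at the centre of its underside
- flask: conical glass flask, 90 mm diameter, 155 mm tall, bystander; origin under its centre
- beaker: glass beaker, 70 mm diameter, 90 mm tall, bystander; origin under its centre
- wash_bottle: white wash bottle with red top and spout, 66 mm diameter, about 200 mm tall, bystander; origin under its centre
- petri_dishes: stack of three clear dishes, 90 mm diameter, 45 mm tall, bystander; origin under its centre
- spare_retainer: spare blue retainer lying upside down on the bench, 60 mm diameter, 18 mm tall, bystander; origin at the centre of its upper, narrow end, z down
- spatula: spatula lying on the bench, 200 mm long, bystander; origin under its centre
- jar: amber jar with black lid, 60 mm diameter, 80 mm tall, bystander; origin under its centre
Mind the look-alikes: they are no part of the job. Of the things shaped like the part that bears pusher_center, the orange one is meant. What is shaped like the part that bears retainer_top but brown or pink is not meant.

How it is judged:
By the outcome, as a careful person would: the job done as asked, in the order asked, and still so for the second after the job is handed in, with the robot touching nothing.
It also fails if it takes over 51 s, if anything falls off the work surface, if the arm or the gripper's body presses on something with over 40 N, if the wrist force passes 120 N, or if a joint passes its speed limit or range.

## Working session

There is one attempt and no reset: what is moved stays moved. The work goes in short steps, Python scripts to look and compute and a tool call to move; the robot and the scene stay as the last step left them, time stands still between calls to the robot, and variables do not carry over. Pictures are saved under pics/ and viewed, about 8 in all and at most 12, crops included, and the job is handed in when it is done.

Besides the shell and the picture viewer there is one more tool, called after "Request:" as name([rows], argument=value, ...), one row to a line, values as JSON. jog_arm: Moves the arm, as the interface text tells. Its arguments: {"type":"object","properties":{"deltas":{"type":"array"},"grip_force":{"type":"number"}},"required":["deltas"]}

```bash
mkdir -p pics; ls; python3 - <<'E'
from station import ctrl, vision
import cv2,numpy as np
o=ctrl.get_obs(); print({k:np.round(v,3) for k,v in o.items()}, ctrl.tcp_to_tips)
for n in ["scene","side"]:
    p,d=vision.get_image(n); cv2.imwrite(f"pics/{n}0.png",p[:,:,::-1]); np.save(f"pics/{n}0.npy",d)
    print(n,vision.calibration(n))
print(vision.calibration("wrist"))
E
```

```text
pics
{'t': np.float64(0.0), 'q': array([ 1.191,  0.053,  1.614, -0.   ,  1.476, -0.119]), 'dq': array([-0.001, -0.001, -0.   , -0.001,  0.   , -0.001]), 'effort': array([-3.0000e-03, -3.9368e+01, -3.7017e+01, -0.0000e+00,  7.0000e-03,
       -0.0000e+00]), 'tool_pos': array([0.161, 0.603, 0.252]), 'tool_rot': array([-4.080e-01, -3.114e+00,  3.000e-03]), 'contact_force': array([-0.734,  0.144, -0.042]), 'wrist_torque': array([ 0.033, -0.   , -0.029]), 'opening': np.float64(0.085)} 0.022
scene {'fx': 505.97817243265166, 'fy': 505.97817243265166, 'cx': 325.0334081592205, 'cy': 244.89672033464768, 'dist': array([-0.06162212,  0.        ,  0.        ,  0.        ,  0.        ]), 'rvec': array([ 1.3168942 ,  2.37364183, -0.81074487]), 'tvec': array([ 0.26485408, -0.35530341,  1.40213138])}
side {'fx': 472.0765059235064, 'fy': 472.0765059235064, 'cx': 321.53272843926857, 'cy': 234.2149824159089, 'dist': array([-0.03955801,  0.        ,  0.        ,  0.        ,  0.        ]), 'rvec': array([ 0.40515914, -2.81923343,  1.07950584]), 'tvec': array([0.52105154, 0.15433886, 0.98590554])}
{'fx': 337.9588724072542, 'fy': 337.9588724072542, 'cx': 323.5285673144722, 'cy': 234.39722623349846, 'dist': array([-0.03687631,  0.        ,  0.        ,  0.        ,  0.        ]), 'hand_eye': array([[ 8.55375769e-04, -9.60175013e-01, -2.79397948e-01,
         7.19141791e-02],
       [ 9.99999534e-01,  6.96548532e-04,  6.67746047e-04,
        -1.49263163e-03],
       [-4.46538838e-04, -2.79398390e-01,  9.60175161e-01,
        -1.20257887e-01],
       [ 0.00000000e+00,  0.00000000e+00,  0.00000000e+00,
         1.00000000e+00]])}
```

View pics/scene0.png

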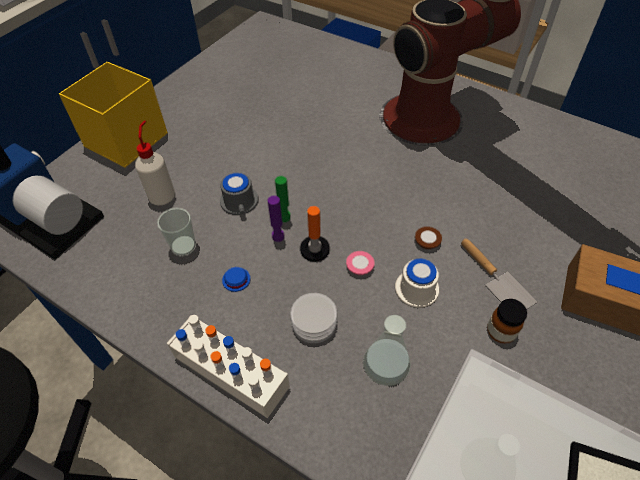

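View pics/side0.png

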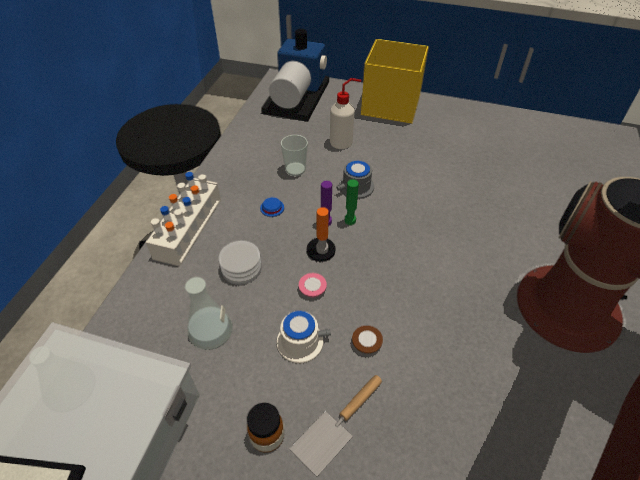

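The scene picture shows the orange handle top at (314,209), its rest at (315,248) and the white base's retainer top at (421,271). In the side picture these are at (322,211), (321,250) and (299,325). A purple and a green pusher stand close by.

```bash
cat > h.py <<'E'
import numpy as np, cv2
from scipy.spatial.transform import Rotation as R
from station import ctrl, vision
def cam(name,obs=None):
    c=vision.calibration(name); K=np.array([[c['fx'],0,c['cx']],[0,c['fy'],c['cy']],[0,0,1.]])
    if name=="wrist":
        T=np.eye(4);T[:3,:3]=R.from_rotvec(obs['tool_rot']).as_matrix();T[:3,3]=obs['tool_pos'];T=T@c['hand_eye']
        return K,c['dist'],T[:3,:3],T[:3,3]
    Rm=R.from_rotvec(c['rvec']).as_matrix()
    return K,c['dist'],Rm.T,-Rm.T@c['tvec']
def onplane(cm,uv,z):
    K,d,Rm,t=cm
    p=cv2.undistortPoints(np.array([[uv]],float),K,d)[0,0]
    r=Rm@[p[0],p[1],1]; return t+r*(z-t[2])/r[2]
def proj(cm,P):
    K,d,Rm,t=cm
    return cv2.projectPoints(np.array([P],float),cv2.Rodrigues(Rm.T)[0],-Rm.T@t,K,d)[0].ravel()
E
python3 - <<'E'
from h import *
S,D=cam("scene"),cam("side")
for n,a,b,z in [("handle top",(314,209),(322,211),.129),("rest top",(315,247),(321,250),.012),("ret",(421,271),(299,325),.069),
 ("greytop",(236,183),(358,169),.064),("purple top",(274,199),(326,184),.125),("green top",(282,180),(352,184),.125),("pink",(360,263),(313,285),.02),("brown",(428,237),(367,339),.02),("spigot",(438,270),(325,332),.04)]:
    print(n,onplane(S,a,z).round(4),onplane(D,b,z).round(4))
E
```

```text
handle top [ 0.5372 -0.0016  0.129 ] [ 0.5432 -0.0027  0.129 ]
rest top [0.5438 0.0021 0.012 ] [0.5422 0.0061 0.012 ]
ret [0.5191 0.238  0.069 ] [0.5174 0.2381 0.069 ]
greytop [ 0.5168 -0.2302  0.064 ] [ 0.5155 -0.2322  0.064 ]
purple top [ 0.5547 -0.0891  0.125 ] [ 0.5593 -0.0903  0.125 ]
green top [ 0.5007 -0.1067  0.125 ] [ 0.5037 -0.1069  0.125 ]
pink [0.5344 0.11   0.02  ] [0.5296 0.1099 0.02  ]
brown [0.3935 0.2031 0.02  ] [0.392 0.203 0.02 ]
spigot [0.478  0.2617 0.04  ] [0.4713 0.2224 0.04  ]
```

```bash
cat >> h.py <<'E'
def plan(target, yaw_deg, cur=None):
    """turn about tool (rotvec) to pointing down with tool y at world yaw, then shift (cm) in the turned tool axes"""
    o=cur or ctrl.get_obs(); Rc=R.from_rotvec(o['tool_rot']).as_matrix()
    a=np.deg2rad(yaw_deg); y=np.array([np.cos(a),np.sin(a),0]); z=np.array([0,0,-1.]); Rt=np.column_stack([np.cross(y,z),y,z])
    print("t",round(float(o['t']),2),"tcp",np.round(o['tool_pos'],4),"turn",R.from_matrix(Rc.T@Rt).as_rotvec().round(4),"shift cm",(Rt.T@(np.array(target)-o['tool_pos'])*100).round(2),
     "shift in current axes",(Rc.T@(np.array(target)-o['tool_pos'])*100).round(2),"q",np.round(o['q'],2))
E
python3 - <<'E'
from h import *
plan((.541,-0.03,.25),0)
E
```

```text
t 0.1 tcp [0.1609 0.6034 0.2522] turn [-1.80e-03  1.00e-03  1.31e+00] shift cm [-63.34  38.01   0.22] shift in current axes [-53.05 -51.4    0.3 ] q [ 1.19  0.05  1.61  0.    1.48 -0.12]
```

Request:
jog_arm([
  [0,0,0.119,0,0,0,1],
  [0,0,0.119,0,0,0,1],
  [0,0,0.119,0,0,0,1],
  [0,0,0.119,0,0,0,1],
  [0,0,0.119,0,0,0,1],
  [0,0,0.119,0,0,0,1],
  [0,0,0.119,0,0,0,1],
  [0,0,0.119,0,0,0,1],
  [0,0,0.119,0,0,0,1],
  [0,0,0.119,0,0,0,1],
  [0,0,0.119,0,0,0,1],
])

```text
t: 1.02
tool_pos: [0.161, 0.6035, 0.2525]
tool_rot: [2.227, 2.216, -0.002]
contact_force: [0.2, 0.3, 0.3]
opening: 0.0856
```

Request:
jog_arm([
  [0,0,0,-3,1.9,0,1],
  [0,0,0,-3,1.9,0,1],
  [0,0,0,-3,1.9,0,1],
  [0,0,0,-3,1.9,0,1],
  [0,0,0,-3,1.9,0,1],
  [0,0,0,-3,1.9,0,1],
  [0,0,0,-3,1.9,0,1],
  [0,0,0,-3,1.9,0,1],
  [0,0,0,-3,1.9,0,1],
  [0,0,0,-3,1.9,0,1],
])

```text
t: 1.85
tool_pos: [0.3517, 0.3024, 0.2529]
tool_rot: [-2.22, -2.223, 0.001]
contact_force: [0.6, 0.0, -0.9]
opening: 0.0857
```

Request:
jog_arm([
  [0,0,0,-3,1.9,0,1],
  [0,0,0,-3,1.9,0,1],
  [0,0,0,-3,1.9,0,1],
  [0,0,0,-3,1.9,0,1],
  [0,0,0,-3,1.9,0,1],
  [0,0,0,-3,1.9,0,1],
  [0,0,0,-3,1.9,0,1],
  [0,0,0,-3,1.9,0,1],
  [0,0,0,-3,1.9,0,1],
  [0,0,0,-3,1.9,0,1],
  [0,0,0,0,0,0,1],
  [0,0,0,0,0,0,1],
])

```text
t: 2.85
tool_pos: [0.5419, 0.0028, 0.2525]
tool_rot: [-2.222, -2.218, 0.001]
contact_force: [0.3, 0.3, 0.0]
opening: 0.0855
```

```bash
python3 - <<'E'
from h import *
import pickle
o=ctrl.get_obs(); p,d=vision.get_image("wrist"); pickle.dump(o,open("pics/w1.pkl","wb")); np.save("pics/w1.npy",d)
cv2.imwrite("pics/w1.png",p[:,:,::-1]); plan((.541,0,.15),0,o)
print(o['contact_force'].round(2))
E
```

```text
t 2.85 tcp [0.5419 0.0028 0.2525] turn [-0.0018 -0.0005 -0.0019] shift cm [-0.28 -0.09 10.25] shift in current axes [-0.29 -0.07 10.25] q [-0.13 -0.14  1.81  0.    1.48 -0.13]
[0.33 0.32 0.04]
```

View pics/w1.png

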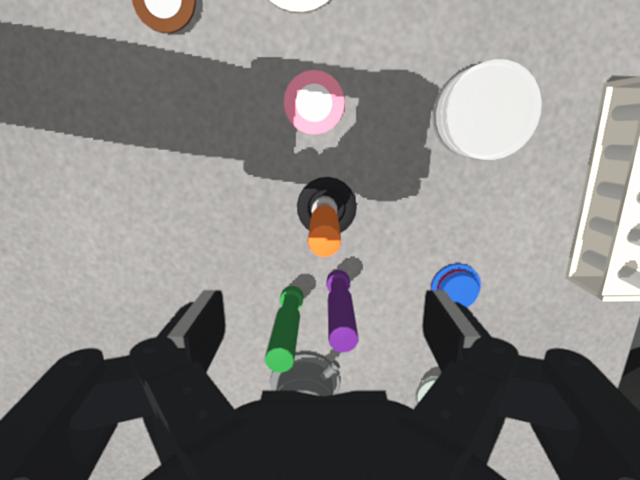

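The wrist picture shows the orange handle's lit top disc centred near (324,245) and the rest ring near (327,207). The purple and green pushers lie towards −y, clear of the jaws.

```bash
python3 - <<'E'
from h import *
import pickle
o=pickle.load(open("pics/w1.pkl","rb")); C=cam("wrist",o); d=np.load("pics/w1.npy")
p=cv2.imread("pics/w1.png").astype(int)
B,G,Rr=p[...,0],p[...,1],p[...,2]
m=((Rr>225)&(G>110)&(G<190)&(B<110)); ys,xs=np.nonzero(m); print(len(xs),xs.mean(),ys.mean(),xs.min(),xs.max(),ys.min(),ys.max())
for n,uv,z in [("top",(xs.mean(),ys.mean()),.129),("top eye",(324,245),.129),("rest",(327,207),.012)]: print(n,onplane(C,uv,z).round(4))
print("depth top",d[246,324], "expected", (C[2].T@(onplane(C,(324,245),.129)-C[3]))[2])
for uv in [(282,360),(343,340)]: print(onplane(C,uv,.125).round(4))
E
```

```text
468 323.3311965811966 245.7542735042735 308 340 237 256
top [ 0.5403 -0.0071  0.129 ]
top eye [ 0.5408 -0.0065  0.129 ]
rest [ 0.544  -0.0011  0.012 ]
depth top 0.25674912 expected 0.25616898658834547
[ 0.5046 -0.112   0.125 ]
[ 0.5568 -0.092   0.125 ]
```

Request:
jog_arm([
  [0,0,0,-0.34,-0.07,2,1],
  [0,0,0,-0.34,-0.07,2,1],
  [0,0,0,0,0,2,1],
  [0,0,0,0,0,1,1],
  [0,0,0,0,0,0,1],
  [0,0,0,0,0,0,1],
])

```text
t: 3.4
tool_pos: [0.5399, -0.0017, 0.1832]
tool_rot: [-2.218, -2.223, 0.001]
contact_force: [0.3, -0.2, -0.2]
opening: 0.0857
```

```bash
python3 - <<'E'
from h import *
o=ctrl.get_obs(); C=cam("wrist",o); p,d=vision.get_image("wrist"); cv2.imwrite("pics/w2.png",p[:,:,::-1])
q=p.astype(int); m=((q[...,0]>225)&(q[...,1]>110)&(q[...,1]<190)&(q[...,2]<110)); ys,xs=np.nonzero(m); print(len(xs),xs.mean(),ys.mean(),xs.min(),xs.max(),ys.min(),ys.max())
w=onplane(C,((xs.min()+xs.max())/2,ys.mean()),.129); print(w.round(4), onplane(C,(xs.min(),ys.mean()),.129).round(4),onplane(C,(xs.max(),ys.mean()),.129).round(4))
plan((w[0],w[1],.092),0,o)
E
```

```text
<stdin>:3: RuntimeWarning: Mean of empty slice.
  ret = ret.dtype.type(ret / rcount)
Traceback (most recent call last):
ValueError: zero-size array to reduction operation minimum which has no identity
```

View pics/w2.png

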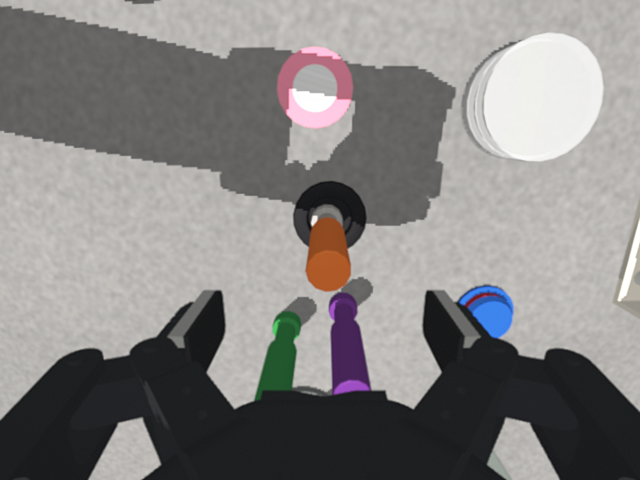

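The top disc is now shaded; it spans x 306–351, centre near (328,270), and the rest centre is near (330,218).

```bash
python3 - <<'E'
from h import *
o=ctrl.get_obs(); C=cam("wrist",o)
print(o['tool_pos'].round(4),[onplane(C,uv,z).round(4) for uv,z in [((328,270),.129),((306,270),.129),((351,270),.129),((330,218),.012)]])
w=onplane(C,(328.3,270),.129)
plan((w[0],w[1],.092),0,o)
E
```

```text
[ 0.5406 -0.0019  0.1843] [array([ 0.542 , -0.0039,  0.129 ]), array([ 0.5298, -0.0039,  0.129 ]), array([ 0.5549, -0.0038,  0.129 ]), array([ 0.5454, -0.002 ,  0.012 ])]
t 3.45 tcp [ 0.5406 -0.0019  0.1843] turn [0.0013 0.0001 0.0021] shift cm [-0.19  0.16  9.23] shift in current axes [-0.19  0.14  9.23] q [-0.14 -0.1   1.88  0.    1.36 -0.14]
```

Request:
jog_arm([
  [0,0,0,-0.1,0.07,0,1],
  [0,0,0,-0.1,0.07,1.2,1],
  [0,0,0,0,0,2,1],
  [0,0,0,0,0,2,1],
  [0,0,0,0,0,2,1],
  [0,0,0,0,0,1.4,1],
  [0,0,0,0,0,0.6,1],
  [0,0,0,0,0,0,1],
  [0,0,0,0,0,0,1],
], grip_force=25)

```text
t: 4.2
tool_pos: [0.5421, -0.0047, 0.0917]
tool_rot: [2.22, 2.222, 0.0]
contact_force: [-0.2, -0.2, 0.8]
opening: 0.0853
```

Request:
jog_arm([
  [0,0,0,0,0,0,0.5],
  [0,0,0,0,0,0,0.4],
  [0,0,0,0,0,0,0.35],
  [0,0,0,0,0,0,0.3],
  [0,0,0,0,0,0,0.25],
  [0,0,0,0,0,0,0.2],
  [0,0,0,0,0,0,0.1],
  [0,0,0,0,0,0,0],
  [0,0,0,0,0,0,0],
  [0,0,0,0,0,0,0],
  [0,0,0,0,0,0,0],
], grip_force=25)

```text
t: 5.12
tool_pos: [0.5422, -0.0046, 0.0919]
tool_rot: [2.22, 2.222, 0.001]
contact_force: [0.4, -0.0, 6.0]
opening: 0.0256
```

Request:
jog_arm([
  [0,0,0,0,0,0,0],
  [0,0,0,0,0,0,0],
  [0,0,0,0,0,0,0],
  [0,0,0,0,0,0,0],
], grip_force=90)

```text
t: 5.45
tool_pos: [0.5424, -0.0046, 0.0921]
tool_rot: [2.22, 2.222, 0.001]
contact_force: [0.9, -0.7, 6.7]
opening: 0.0242
```

Request:
jog_arm([
  [0,0,0,0,0,-0.3,0],
  [0,0,0,0,0,-0.7,0],
  [0,0,0,0,0,-1,0],
  [0,0,0,0,0,-1.5,0],
  [0,0,0,0,0,-1.5,0],
  [0,0,0,0,0,-2,0],
  [0,0,0,0,0,-2,0],
  [0,0,0,0,0,-1.5,0],
  [0,0,0,0,0,-0.5,0],
  [0,0,0,0,0,0,0],
  [0,0,0,0,0,0,0],
])

```text
t: 6.37
tool_pos: [0.5413, -0.0045, 0.2008]
tool_rot: [-2.22, -2.222, 0.001]
contact_force: [-0.3, 0.1, -3.2]
opening: 0.0241
```

Request:
jog_arm([
  [0,0,0,1,-0.1,0,0],
  [0,0,0,2,-0.2,0,0],
  [0,0,0,2.5,-0.3,0,0],
  [0,0,0,2.5,-0.3,0,0],
  [0,0,0,2.5,-0.3,0,0],
  [0,0,0,2.5,-0.3,0,0],
  [0,0,0,2.5,-0.3,0,0],
  [0,0,0,2,-0.3,0,0],
  [0,0,0,1,-0.1,0,0],
  [0,0,0,0.5,0,0,0],
  [0,0,0,0,0,0,0],
  [0,0,0,0,0,0,0],
])

```text
t: 7.37
tool_pos: [0.5194, 0.1849, 0.2007]
tool_rot: [-2.22, -2.222, 0.002]
contact_force: [-0.1, -0.4, -2.9]
opening: 0.0244
```

```bash
python3 - <<'E'
from h import *
import pickle
o=ctrl.get_obs(); p,d=vision.get_image("wrist"); pickle.dump(o,open("pics/w3.pkl","wb"))
s,_=vision.get_image("scene"); sd,_=vision.get_image("side")
cv2.imwrite("pics/s3.png",s[:,:,::-1]); cv2.imwrite("pics/sd3.png",sd[:,:,::-1]); cv2.imwrite("pics/w3.png",p[:,:,::-1])
rs=lambda a,r,c,h,w:cv2.resize(a[r:r+h,c:c+w],(400,int(400*h/w)),interpolation=cv2.INTER_CUBIC)
im=np.vstack([np.hstack([rs(s,150,340,160,160),rs(sd,200,220,160,160)])]); cv2.imwrite("pics/c3.png",im[:,:,::-1])
plan((.518,.238,.205),0,o); print(o['contact_force'].round(2),o['opening'])
E
```

```text
t 7.37 tcp [0.5194 0.1849 0.2007] turn [-0.0009  0.0008  0.0009] shift cm [ 5.31 -0.14 -0.43] shift in current axes [ 5.31 -0.14 -0.43] q [ 0.21 -0.08  1.84 -0.    1.39  0.21]
[-0.13 -0.39 -2.85] 0.024374808518047044
```

View pics/w3.png

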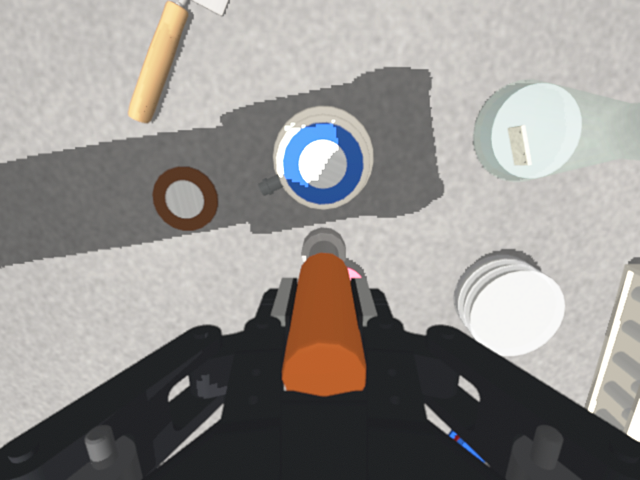

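View pics/c3.png

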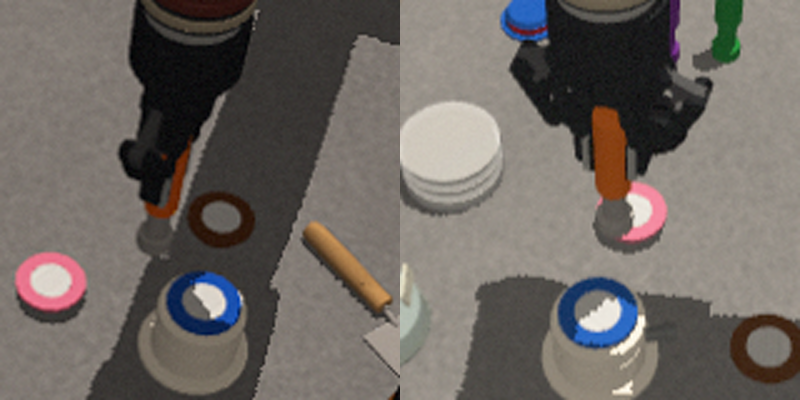

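In the wrist picture the retainer flange spans x 281–363 and y 122–208, centre near (322,165), and the foot is near (323,246). The pusher looks straight in the jaws in both crops.

```bash
python3 - <<'E'
from h import *
import pickle
o=pickle.load(open("pics/w3.pkl","rb")); C=cam("wrist",o); t=o['tool_pos']
print("ret wrist",onplane(C,(322,165),.069).round(4),"edges",[onplane(C,u,.069).round(4)[:2] for u in [(281,165),(363,165),(322,122),(322,208)]])
zf=t[2]-.088
print("exp foot top centre px",proj(C,(t[0],t[1],zf+.014)),"rim far",proj(C,(t[0],t[1]+.014,zf+.014)),proj(C,(t[0],t[1]+.014,zf)),"left/right",proj(C,(t[0]-.014,t[1],zf+.014)),proj(C,(t[0]+.014,t[1],zf+.014)))
print("exp top centre px",proj(C,(t[0],t[1],zf+.125)))
S,D=cam("scene"),cam("side")
print("scene ret",onplane(S,(340+205/2.5,150+303/2.5),.069).round(4),"side",onplane(D,(220+198/2.5,200+312/2.5),.069).round(4))
print("foot bottom exp in crop",(proj(S,(t[0],t[1],zf))-[340,150])*2.5,(proj(D,(t[0],t[1],zf))-[220,200])*2.5)
E
```

```text
ret wrist [0.5169 0.2344 0.069 ] edges [array([0.4868, 0.2344]), array([0.547 , 0.2345]), array([0.5169, 0.2646]), array([0.5169, 0.2023])]
exp foot top centre px [325.57398938 255.33670863] rim far [325.65388821 233.27309281] [325.55056745 227.19378915] left/right [302.61652155 255.28651903] [348.53183466 255.3797684 ]
exp top centre px [327.2367106  382.35332146]
scene ret [0.5185 0.2399 0.069 ] side [0.5172 0.2376 0.069 ]
foot bottom exp in crop [148.84943667 241.38037212] [215.24720445 221.4091088 ]
```

Request:
jog_arm([
  [0,0,0,0.5,0,0,0],
  [0,0,0,1,-0.03,0,0],
  [0,0,0,1,-0.05,0,0],
  [0,0,0,1,-0.05,0,0],
  [0,0,0,1,0,0,0],
  [0,0,0,0.5,0,0.5,0],
  [0,0,0,0.15,0,0.8,0],
  [0,0,0,0,0,1,0],
  [0,0,0,0,0,0.8,0],
  [0,0,0,0,0,0.4,0],
  [0,0,0,0,0,0,0],
  [0,0,0,0,0,0,0],
])

```text
t: 8.52
tool_pos: [0.518, 0.2365, 0.1656]
tool_rot: [-2.221, -2.222, 0.002]
contact_force: [0.2, -1.1, -1.9]
opening: 0.0244
```

```bash
python3 - <<'E'
from h import *
o=ctrl.get_obs(); p,d=vision.get_image("wrist")
s,_=vision.get_image("scene"); sd,_=vision.get_image("side")
cv2.imwrite("pics/s4.png",s[:,:,::-1]); cv2.imwrite("pics/sd4.png",sd[:,:,::-1]); cv2.imwrite("pics/w4.png",p[:,:,::-1])
rs=lambda a,r,c,h,w:cv2.resize(a[r:r+h,c:c+w],(400,int(400*h/w)),interpolation=cv2.INTER_CUBIC)
im=np.hstack([rs(s,220,380,80,80),rs(sd,280,260,80,80)]); im=np.vstack([im,rs(p,150,240,80,160).repeat(1,0) if 0 else cv2.resize(p[190:270,250:410],(800,200)[:2]) if 0 else np.hstack([cv2.resize(p[200:320,243:403],(267,200)),np.zeros((200,533,3),np.uint8)])])
cv2.imwrite("pics/c4.png",im[:,:,::-1])
t=o['tool_pos']; zf=t[2]-.088; print(t.round(4),zf,o['contact_force'].round(2),o['opening'])
S,D=cam("scene"),cam("side")
print("foot bottom exp crop",(proj(S,(t[0],t[1],zf))-[380,220])*5,(proj(D,(t[0],t[1],zf))-[260,280])*5)
E
```

```text
[0.518  0.2365 0.1656] 0.07761204479900871 [ 0.22 -1.13 -1.87] 0.02438284569166866
foot bottom exp crop [205.97570909 238.90317467] [194.17180802 208.67658613]
```

View pics/c4.png

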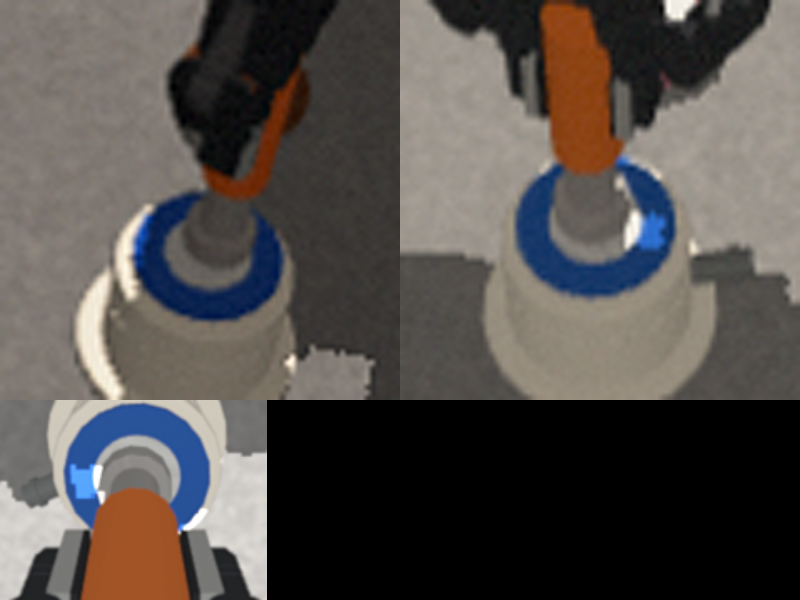

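The crop shows the flange centred at x 209 (scene) and x 596 (side), with the foot at about x 220 and x 590. So the foot is a few mm off centre, and I'll work out the correction from those numbers.

```bash
python3 - <<'E'
from h import *
from scipy.optimize import least_squares
S,D=cam("scene"),cam("side")
u=lambda c,P,o:(proj(c,P)-o)*5
so,do=np.array([380,220]),np.array([260,280])
# retainer xy from flange centre (both coords), foot xy from bottom disc (horizontal only in both, z known approx)
r=least_squares(lambda p:np.r_[u(S,(p[0],p[1],.069),so)-[209,255],u(D,(p[0],p[1],.069),do)-[195,226]],[.518,.237]); print("ret",r.x,r.fun)
for zf in (.0776,.080,.074):
    f=least_squares(lambda p:np.r_[u(S,(p[0],p[1],zf+.004),so)[0]-220,u(D,(p[0],p[1],zf+.004),do)[0]-190],[.518,.237]); print("foot",zf,f.x,"move",r.x-f.x, u(S,(f.x[0],f.x[1],zf),so),u(D,(f.x[0],f.x[1],zf),do))
# wrist crop: scale 200/120
o=ctrl.get_obs();C=cam("wrist",o);w=lambda x,y:(243+x*.6,200+(y-400)*.6)
t=o['tool_pos']
print("wrist ret",onplane(C,w(139,464),.069), "foot px x", 243+137*.6, proj(C,(t[0],t[1],.0776+.014)),"far rim y obs",200+52*.6, proj(C,(t[0],t[1]+.014,.0916)),"silver top", 200+36*.6)
E
```

```text
ret [0.51761006 0.23890617] [-0.23115558 -1.66995857 -1.2061236   0.59704303]
foot 0.0776 [0.51772435 0.24179658] move [-0.0001143  -0.00289041] [218.47748276 244.30387551] [190.34701403 220.88839056]
foot 0.08 [0.51776705 0.24141953] move [-0.00015699 -0.00251336] [218.47492308 240.4794402 ] [190.34759797 216.58306524]
foot 0.074 [0.5176603  0.24236226] move [-5.02411690e-05 -3.45609159e-03] [218.4813079  250.01454592] [190.34614144 227.31741953]
wrist ret [0.51953042 0.24040155 0.069     ] foot px x 325.2 [325.31074803 254.70642899] far rim y obs 231.2 [325.37947215 232.76948294] silver top 221.6
```

Request:
jog_arm([
  [0,0,0,-0.1,0,0,0],
  [0,0,0,-0.1,0,0.1,0],
  [0,0,0,0,0,0.2,0],
  [0,0,0,0,0,0.2,0],
  [0,0,0,0,0,0.1,0],
  [0,0,0,0,0,0,0],
  [0,0,0,0,0,0,0],
])

```text
t: 9.25
tool_pos: [0.5181, 0.2349, 0.1601]
tool_rot: [-2.22, -2.222, 0.001]
contact_force: [0.4, 0.4, -1.6]
opening: 0.0246
```

Request:
jog_arm([
  [0,0,0,0,0,0.05,0],
  [0,0,0,0,0,0.05,0],
  [0,0,0,0,0,0,0],
])

```text
t: 9.5
tool_pos: [0.5182, 0.2349, 0.1592]
tool_rot: [-2.22, -2.223, 0.0]
contact_force: [0.4, 0.4, -2.3]
opening: 0.0242
```

Request:
jog_arm([
  [0,0,0,0,0,0.05,0],
  [0,0,0,0,0,0,0],
])

```text
t: 9.67
tool_pos: [0.5182, 0.2349, 0.1587]
tool_rot: [-2.22, -2.223, 0.0]
contact_force: [-0.7, 0.5, -2.1]
opening: 0.0241
```

Request:
jog_arm([
  [0,0,0,0,0,0.05,0],
  [0,0,0,0,0,0,0],
])

```text
t: 9.83
tool_pos: [0.5182, 0.2349, 0.1582]
tool_rot: [-2.22, -2.223, 0.0]
contact_force: [-0.1, -0.6, -2.2]
opening: 0.0244
```

Request:
jog_arm([
  [0,0,0,0,0,0.05,0],
  [0,0,0,0,0,0,0],
])

```text
t: 10.0
tool_pos: [0.5182, 0.2349, 0.1577]
tool_rot: [-2.22, -2.222, 0.0]
contact_force: [0.3, -0.2, -2.9]
opening: 0.0243
```

Request:
jog_arm([
  [0,0,0,0,0,0.05,0],
  [0,0,0,0,0,0,0],
])

```text
t: 10.17
tool_pos: [0.5182, 0.2349, 0.1572]
tool_rot: [-2.22, -2.222, 0.0]
contact_force: [-0.7, 0.2, -2.3]
opening: 0.0241
```

Request:
jog_arm([
  [0,0,0,0,0,0.05,0],
  [0,0,0,0,0,0,0],
])

```text
t: 10.33
tool_pos: [0.5182, 0.2349, 0.1567]
tool_rot: [-2.22, -2.223, 0.0]
contact_force: [0.2, 0.0, -1.9]
opening: 0.024
```

Request:
jog_arm([
  [0,0,0,0,0,0.05,0],
  [0,0,0,0,0,0,0],
])

```text
t: 10.5
tool_pos: [0.5183, 0.2349, 0.1566]
tool_rot: [-2.22, -2.223, -0.0]
contact_force: [-1.3, 0.0, -0.7]
opening: 0.0238
```

Request:
jog_arm([
  [0,0,0,0,0,0.05,0],
  [0,0,0,0,0,0,0],
])

```text
t: 10.67
tool_pos: [0.5183, 0.235, 0.1565]
tool_rot: [2.22, 2.223, 0.0]
contact_force: [-2.0, -1.1, 3.1]
opening: 0.0243
```

Request:
jog_arm([
  [0,0,0,0,0,0.05,0],
  [0,0,0,0,0,0,0],
])

```text
t: 10.83
tool_pos: [0.5185, 0.235, 0.1563]
tool_rot: [2.22, 2.222, 0.001]
contact_force: [-2.9, 0.4, 5.0]
opening: 0.0241
```

Request:
jog_arm([
  [0,0,0,0,0,0.05,0],
  [0,0,0,0,0,0,0],
])

```text
t: 11.0
tool_pos: [0.5186, 0.235, 0.156]
tool_rot: [2.22, 2.222, 0.001]
contact_force: [-3.3, -0.1, 5.0]
opening: 0.0241
```

Request:
jog_arm([
  [0,0,0,0,0,0.05,0],
  [0,0,0,0,0,0,0],
])

```text
t: 11.17
tool_pos: [0.5187, 0.2351, 0.1559]
tool_rot: [2.22, 2.222, 0.001]
contact_force: [-3.9, -0.5, 8.0]
opening: 0.0241
```

Request:
jog_arm([
  [0,0,0,0,0,0.05,0],
  [0,0,0,0,0,0,0],
])

```text
t: 11.33
tool_pos: [0.5188, 0.2351, 0.1558]
tool_rot: [2.22, 2.222, 0.002]
contact_force: [-4.2, -0.8, 8.9]
opening: 0.024
```

Request:
jog_arm([
  [0,0,0,0,-0.04,0.03,0],
  [0,0,0,0,-0.03,0.02,0],
  [0,0,0,0,0,0,0],
])

```text
t: 11.58
tool_pos: [0.5186, 0.2351, 0.1557]
tool_rot: [2.219, 2.222, 0.004]
contact_force: [-3.4, -1.3, 9.5]
opening: 0.0242
```

Request:
jog_arm([
  [0,0,0,0,-0.01,0.05,0],
  [0,0,0,0,0,0,0],
])

```text
t: 11.75
tool_pos: [0.5186, 0.2352, 0.1556]
tool_rot: [2.219, 2.221, 0.004]
contact_force: [-3.3, -1.5, 10.0]
opening: 0.0243
```

Request:
jog_arm([
  [0,0,0,0,-0.01,0.05,0],
  [0,0,0,0,0,0,0],
])

```text
t: 11.92
tool_pos: [0.5186, 0.2352, 0.1554]
tool_rot: [2.219, 2.221, 0.004]
contact_force: [-4.5, -1.2, 12.7]
opening: 0.0242
```

Request:
jog_arm([
  [0,0,0,0,-0.01,0.05,0],
  [0,0,0,0,0,0,0],
])

```text
t: 12.08
tool_pos: [0.5187, 0.2353, 0.1552]
tool_rot: [2.219, 2.221, 0.005]
contact_force: [-4.7, -1.9, 13.7]
opening: 0.0243
```

Request:
jog_arm([
  [0,0,0,0,-0.01,0.05,0],
  [0,0,0,0,0,0,0],
])

```text
t: 12.25
tool_pos: [0.5187, 0.2353, 0.155]
tool_rot: [2.218, 2.221, 0.005]
contact_force: [-4.7, -1.2, 13.2]
opening: 0.0239
```

Request:
jog_arm([
  [0,0,0,0,-0.01,0.05,0],
  [0,0,0,0,0,0,0],
])

```text
t: 12.42
tool_pos: [0.5188, 0.2353, 0.1548]
tool_rot: [2.218, 2.221, 0.006]
contact_force: [-5.0, -0.9, 13.3]
opening: 0.024
```

Request:
jog_arm([
  [0,0,0,0,-0.02,0.05,0],
  [0,0,0,0,0,0,0],
])

```text
t: 12.58
tool_pos: [0.5187, 0.2353, 0.1546]
tool_rot: [2.218, 2.221, 0.006]
contact_force: [-4.2, -2.4, 15.1]
opening: 0.0242
```

Request:
jog_arm([
  [0,0,0,0,-0.02,0.05,0],
  [0,0,0,0,0,0,0],
])

```text
t: 12.75
tool_pos: [0.5187, 0.2354, 0.1543]
tool_rot: [2.218, 2.221, 0.007]
contact_force: [-4.7, -2.1, 16.4]
opening: 0.0241
```

Request:
jog_arm([
  [0,0,0,0,-0.02,0.05,0],
  [0,0,0,0,0,0,0],
])

```text
t: 12.92
tool_pos: [0.5185, 0.2352, 0.1524]
tool_rot: [2.218, 2.22, 0.007]
contact_force: [0.6, -1.8, 6.4]
opening: 0.024
```

Request:
jog_arm([
  [0,0,0,0,0,0,0],
  [0,0,0,0,0,0,0],
])

```text
t: 13.08
tool_pos: [0.5185, 0.2352, 0.1521]
tool_rot: [2.218, 2.22, 0.007]
contact_force: [-0.4, -1.2, 8.6]
opening: 0.0244
```

Request:
jog_arm([
  [0,0,0,0,0,0.04,0],
  [0,0,0,0,0,0,0],
])

```text
t: 13.25
tool_pos: [0.5185, 0.2352, 0.1521]
tool_rot: [2.218, 2.22, 0.007]
contact_force: [-0.9, -2.0, 10.8]
opening: 0.0241
```

Request:
jog_arm([
  [0,0,0,0,0,0.04,0],
  [0,0,0,0,0,0,0],
])

```text
t: 13.42
tool_pos: [0.5186, 0.2352, 0.1521]
tool_rot: [2.218, 2.22, 0.007]
contact_force: [-1.9, -1.4, 10.9]
opening: 0.0241
```

Request:
jog_arm([
  [0,0,0,0,0,0,0],
  [0,0,0,0,0,0,0],
  [0,0,0,0,0,0,0],
  [0,0,0,0,0,0,0],
])

```text
t: 13.75
tool_pos: [0.5186, 0.2352, 0.1521]
tool_rot: [2.218, 2.22, 0.007]
contact_force: [-1.5, -1.6, 11.6]
opening: 0.0243
```

Request:
jog_arm([
  [0,0,0,0,0,0,0],
  [0,0,0,0,0,0,0],
  [0,0,0,0,0,0,0],
  [0,0,0,0,0,0,0],
])

```text
t: 14.08
tool_pos: [0.5186, 0.2352, 0.1521]
tool_rot: [2.218, 2.22, 0.007]
contact_force: [-1.4, -1.9, 11.7]
opening: 0.0242
```

Request:
jog_arm([
  [0,0,0,0,0,0,0],
  [0,0,0,0,0,0,0],
  [0,0,0,0,0,0,0],
  [0,0,0,0,0,0,0],
])

```text
t: 14.42
tool_pos: [0.5186, 0.2352, 0.1521]
tool_rot: [2.218, 2.22, 0.007]
contact_force: [-1.4, -1.8, 11.6]
opening: 0.0242
```

Request:
jog_arm([
  [0,0,0,0,0,0,0],
  [0,0,0,0,0,0,0],
  [0,0,0,0,0,0,0],
  [0,0,0,0,0,0,0],
])

```text
t: 14.75
tool_pos: [0.5186, 0.2352, 0.1521]
tool_rot: [2.218, 2.22, 0.007]
contact_force: [-1.3, -2.3, 12.2]
opening: 0.0243
```

```bash
python3 - <<'E'
from h import *
o=ctrl.get_obs(); print(o['tool_pos'].round(4),o['contact_force'].round(2))
s,_=vision.get_image("scene"); sd,_=vision.get_image("side")
rs=lambda a,r,c,h,w:cv2.resize(a[r:r+h,c:c+w],(400,400),interpolation=cv2.INTER_CUBIC)
im=np.hstack([rs(s,220,380,80,80),rs(sd,280,260,80,80)]); cv2.imwrite("pics/c5.png",im[:,:,::-1])
print(ctrl.get_obs()['contact_force'].round(2))
E
```

```text
[0.5186 0.2352 0.1521] [-1.33 -2.3  12.15]
[-1.58 -1.27 12.35]
```

View pics/c5.png

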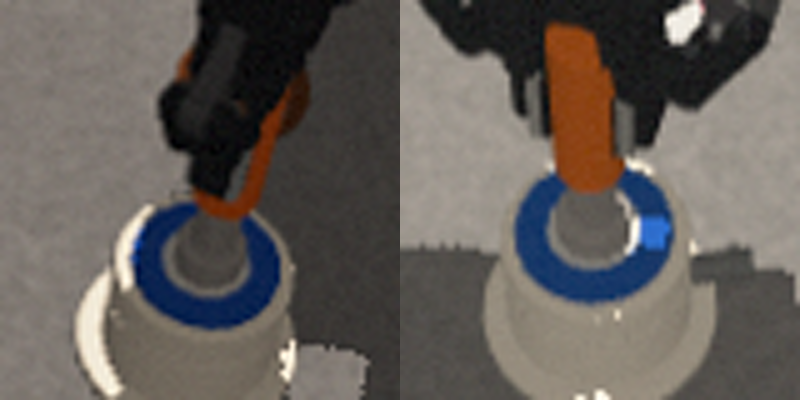

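The foot sits centred on the silver disc, and the flange is down with no red band showing. The estimated push including the pusher's weight is about 14 N, so I'll ease off slightly and hold again nearer 12 N.

Request:
jog_arm([
  [0,0,0,0,0,-0.025,0],
  [0,0,0,0,0,0,0],
  [0,0,0,0,0,0,0],
  [0,0,0,0,0,0,0],
  [0,0,0,0,0,0,0],
  [0,0,0,0,0,0,0],
  [0,0,0,0,0,0,0],
])

```text
t: 15.43
tool_pos: [0.5186, 0.2352, 0.1521]
tool_rot: [2.218, 2.22, 0.007]
contact_force: [-2.4, -2.1, 10.5]
opening: 0.0244
```

Request:
jog_arm([
  [0,0,0,0,0,0,0],
  [0,0,0,0,0,0,0],
  [0,0,0,0,0,0,0],
  [0,0,0,0,0,0,0],
  [0,0,0,0,0,0,0],
  [0,0,0,0,0,0,0],
  [0,0,0,0,0,0,0],
  [0,0,0,0,0,0,0],
  [0,0,0,0,0,0,0],
  [0,0,0,0,0,0,0],
])

```text
t: 16.27
tool_pos: [0.5185, 0.2352, 0.1521]
tool_rot: [2.218, 2.22, 0.007]
contact_force: [-2.3, -1.4, 9.7]
opening: 0.0244
```

Request:
jog_arm([
  [0,0,0,0,0,-0.1,0],
  [0,0,0,0,0,-0.1,0],
  [0,0,0,0,0,-0.1,0],
  [0,0,0,0,0,-0.1,0],
  [0,0,0,0,0,-0.2,0],
  [0,0,0,0,0,-0.5,0],
  [0,0,0,0,0,-1,0],
  [0,0,0,0,0,-1.5,0],
  [0,0,0,0,0,-1.5,0],
  [0,0,0,0,0,-0.6,0],
  [0,0,0,0,0,0,0],
  [0,0,0,0,0,0,0],
])

```text
t: 17.27
tool_pos: [0.5164, 0.2349, 0.206]
tool_rot: [2.22, 2.222, 0.001]
contact_force: [-0.4, 0.6, -3.0]
opening: 0.0241
```

```bash
python3 - <<'E'
from h import *
o=ctrl.get_obs(); p,_=vision.get_image("wrist"); s,_=vision.get_image("scene"); sd,_=vision.get_image("side")
rs=lambda a,r,c,h,w:cv2.resize(a[r:r+h,c:c+w],(400,int(400*h/w)),interpolation=cv2.INTER_CUBIC)
im=np.hstack([rs(s,230,380,80,80),rs(sd,290,260,80,80)]); cv2.imwrite("pics/c6.png",im[:,:,::-1])
# target: grasp TCP xy in rest
plan((.5425,-.0046,.2),0,o); print(o['contact_force'].round(2),o['opening'])
E
```

```text
t 17.27 tcp [0.5164 0.2349 0.206 ] turn [ 0.0004 -0.0001  0.001 ] shift cm [-23.95   2.61   0.6 ] shift in current axes [-23.96   2.58   0.6 ] q [ 0.3  -0.05  1.8   0.    1.4   0.29]
[-0.39  0.65 -2.95] 0.024080782038742726
```

View pics/c6.png

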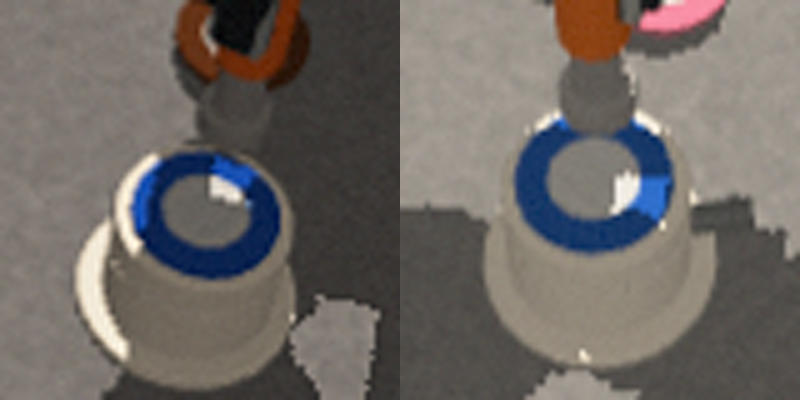

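The flange is flat on the rim, evenly all round, with no red band. Now I take the pusher back to its rest.

Request:
jog_arm([
  [0,0,0,-1,0.1,0,0],
  [0,0,0,-2,0.2,0,0],
  [0,0,0,-2.5,0.3,0,0],
  [0,0,0,-2.5,0.3,0,0],
  [0,0,0,-2.5,0.3,0,0],
  [0,0,0,-2.5,0.3,0,0],
  [0,0,0,-2.5,0.3,0,0],
  [0,0,0,-2.5,0.3,0,0],
  [0,0,0,-2.5,0.3,0,0],
  [0,0,0,-2,0.2,0,0],
  [0,0,0,-1.3,0.06,0,0],
  [0,0,0,0,0,0,0],
])

```text
t: 18.42
tool_pos: [0.543, -0.0056, 0.2052]
tool_rot: [-2.224, -2.219, 0.002]
contact_force: [0.5, -0.5, -1.2]
opening: 0.0245
```

Request:
jog_arm([
  [0,0,0,0,0,1,0],
  [0,0,0,0,0,2,0],
  [0,0,0,0,0,2,0],
  [0,0,0,0,0,2,0],
  [0,0,0,0,0,1.5,0],
  [0,0,0,0,0,0.5,0],
  [0,0,0,0,0,0,0],
  [0,0,0,0,0,0,0],
])

```text
t: 19.08
tool_pos: [0.5432, -0.0024, 0.1157]
tool_rot: [-2.219, -2.223, 0.0]
contact_force: [-0.5, 0.5, -2.8]
opening: 0.024
```

```bash
python3 - <<'E'
from h import *
s,_=vision.get_image("scene"); sd,_=vision.get_image("side")
rs=lambda a,r,c,h,w:cv2.resize(a[r:r+h,c:c+w],(400,int(400*h/w)),interpolation=cv2.INTER_CUBIC)
im=np.hstack([rs(s,200,275,80,80),rs(sd,200,280,80,80)]); cv2.imwrite("pics/c7.png",im[:,:,::-1])
plan((.543,-.003,.094),0)
E
```

```text
t 19.18 tcp [ 0.5442 -0.0029  0.1172] turn [0.0025 0.0003 0.0015] shift cm [-0.01 -0.12  2.32] shift in current axes [-0.01 -0.13  2.32] q [-0.14 -0.02  1.92  0.    1.24 -0.14]
```

View pics/c7.png

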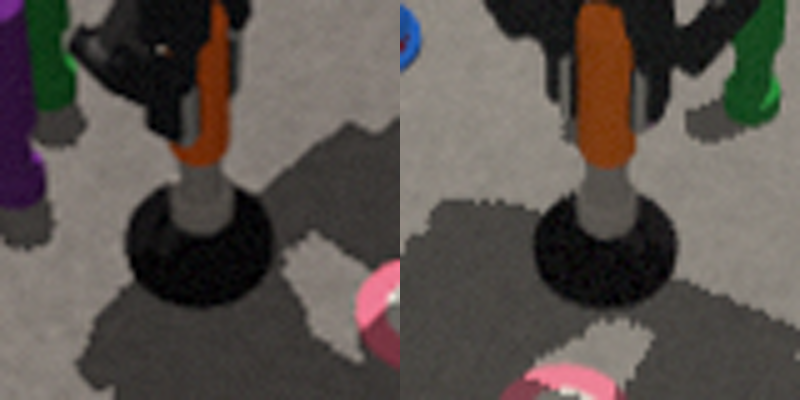

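The foot is centred over the dish in both views (200 against 200, and 609 against 606), so I'll lower it.

Request:
jog_arm([
  [0,0,0,0,0,0.5,0],
  [0,0,0,0,0,0.6,0],
  [0,0,0,0,0,0.5,0],
  [0,0,0,0,0,0.3,0],
  [0,0,0,0,0,0.1,0],
  [0,0,0,0,0,0,0],
  [0,0,0,0,0,0,0],
])

```text
t: 19.77
tool_pos: [0.5433, -0.0031, 0.0957]
tool_rot: [-2.22, -2.222, 0.0]
contact_force: [-0.2, -0.1, -2.2]
opening: 0.0242
```

Request:
jog_arm([
  [0,0,0,0,0,0.08,0],
  [0,0,0,0,0,0.08,0],
  [0,0,0,0,0,0,0],
])

```text
t: 20.02
tool_pos: [0.5433, -0.0031, 0.0942]
tool_rot: [2.22, 2.222, 0.0]
contact_force: [-0.5, 0.0, -2.8]
opening: 0.0239
```

Request:
jog_arm([
  [0,0,0,0,0,0.06,0],
  [0,0,0,0,0,0.06,0],
  [0,0,0,0,0,0,0],
])

```text
t: 20.27
tool_pos: [0.5432, -0.003, 0.0928]
tool_rot: [-2.22, -2.222, 0.0]
contact_force: [0.1, 0.3, -2.8]
opening: 0.0244
```

Request:
jog_arm([
  [0,0,0,0,0,0.05,0],
  [0,0,0,0,0,0,0],
])

```text
t: 20.43
tool_pos: [0.5432, -0.003, 0.0924]
tool_rot: [-2.22, -2.222, 0.0]
contact_force: [0.2, 0.7, -2.2]
opening: 0.024
```

Request:
jog_arm([
  [0,0,0,0,0,0.05,0],
  [0,0,0,0,0,0,0],
])

```text
t: 20.6
tool_pos: [0.5434, -0.0031, 0.0922]
tool_rot: [2.22, 2.222, 0.0]
contact_force: [-0.6, 0.4, -1.2]
opening: 0.0242
```

Request:
jog_arm([
  [0,0,0,0,0,0.05,0],
  [0,0,0,0,0,0,0],
])

```text
t: 20.77
tool_pos: [0.5434, -0.0031, 0.0921]
tool_rot: [-2.22, -2.223, 0.0]
contact_force: [-2.5, 0.8, 3.6]
opening: 0.0244
```

Request:
jog_arm([
  [0,0,0,0,0,0.04,0],
  [0,0,0,0,0,0,0],
  [0,0,0,0,0,0,0],
])

```text
t: 21.02
tool_pos: [0.5434, -0.0031, 0.0921]
tool_rot: [-2.22, -2.223, 0.0]
contact_force: [-3.4, -0.1, 5.4]
opening: 0.0243
```

Request:
jog_arm([
  [0,0,0,0,0,-0.08,0],
  [0,0,0,0,0,0,0],
  [0,0,0,0,0,0,0],
], grip_force=20)

```text
t: 21.27
tool_pos: [0.5435, -0.0031, 0.0921]
tool_rot: [2.22, 2.222, 0.001]
contact_force: [-0.7, 0.8, 1.9]
opening: 0.024
```

Request:
jog_arm([
  [0,0,0,0,0,0,0.3],
  [0,0,0,0,0,0,0.34],
  [0,0,0,0,0,0,0.38],
  [0,0,0,0,0,0,0.45],
  [0,0,0,0,0,0,0.6],
  [0,0,0,0,0,0,0.8],
  [0,0,0,0,0,0,1],
  [0,0,0,0,0,0,1],
  [0,0,0,0,0,0,1],
  [0,0,0,0,0,0,1],
  [0,0,0,0,0,0,1],
  [0,0,0,0,0,0,1],
])

```text
t: 22.27
tool_pos: [0.5433, -0.0031, 0.0918]
tool_rot: [2.22, 2.223, -0.0]
contact_force: [0.4, -0.4, 0.1]
opening: 0.0854
```

Request:
jog_arm([
  [0,0,0,0,0,-0.5,1],
  [0,0,0,0,0,-1,1],
  [0,0,0,0,0,-2,1],
  [0,0,0,0,0,-2,1],
  [0,0,0,0,0,-2,1],
  [0,0,0,0,0,-2,1],
  [0,0,0,0,0,-2,1],
  [0,0,0,0,0,-2,1],
  [0,0,0,0,0,-2,1],
  [0,0,0,0,0,-0.5,1],
  [0,0,0,0,0,0,1],
  [0,0,0,0,0,0,1],
])

```text
t: 23.27
tool_pos: [0.5431, -0.0031, 0.2518]
tool_rot: [2.22, 2.222, 0.0]
contact_force: [0.7, -1.1, -0.1]
opening: 0.0855
```

```bash
python3 - <<'E'
from h import *
o=ctrl.get_obs(); print(o['t'],o['tool_pos'].round(3),o['contact_force'].round(2),o['opening'])
p,_=vision.get_image("wrist"); s,_=vision.get_image("scene"); sd,_=vision.get_image("side")
rs=lambda a,r,c,h,w:cv2.resize(a[r:r+h,c:c+w],(400,int(400*h/w)),interpolation=cv2.INTER_CUBIC)
im=np.hstack([rs(s,150,230,220,220),rs(sd,150,220,220,220)]); cv2.imwrite("pics/c8.png",im[:,:,::-1])
E
```

```text
23.2667 [ 0.543 -0.003  0.252] [ 0.73 -1.09 -0.13] 0.08554434761459916
```

View pics/c8.png

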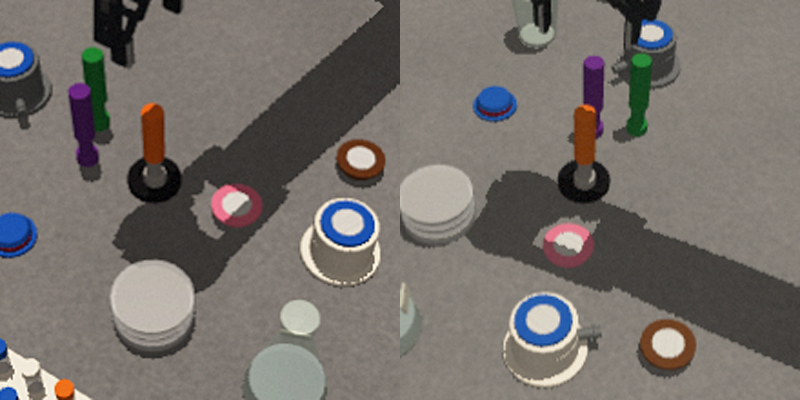

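The pusher stands upright in its rest, the retainer is flush, the other objects in view have not moved, and the gripper is open and clear. I'm handing in.

```bash
python3 -c "
from station import ctrl
print(ctrl.finish_job())"
```

```text
the job is handed in; nothing more can be done
None
```

The retainer is pressed home in the white base, and the orange pusher stands upright in its black rest again. I handed the job in at about 23.4 s.

- **Pressing:** The foot met the retainer with its top at about 69 mm. It snapped past the catches at a wrist reading of 16.4 N, which is about 18.6 N of push once the pusher's weight is added. The tool then stopped dead about 4.6 mm below first contact. That is 0.4 mm short of the nominal 5 mm, which I put down to reading where contact began.
- **Hold:** The wrist readings were about 11–12 N for 1.3 s, then about 10 N for 1.5 s. With the pusher's weight that is roughly 14 N and then 12 N. The highest push I read was under 20 N, well below the 35 N limit.
- **Sideways force:** A side force of up to 5 N showed while pressing, from the arm flexing. It fell to about 2 N once the retainer was home.
- **Last pictures:** The flange lies evenly on the rim with no red band showing. The gripper is open and clear, and nothing else in view had moved.
- **Disagreement:** The cameras differed by 2–4 mm on where the retainer's centre was. I took a middle value, and the foot then sat centred on the silver disc.

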